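Pin the tube rotator's shaft for loading

ROBOT

A 7-joint arm with a two-finger parallel gripper is mounted at the origin on a cart in front of the work surface, level with it; the furniture and walls round the work are solid. World frame = base frame: x ahead of the robot, y to its left, z up, the work surface at z = 0. Lengths are in m, angles in rad, forces in N, time in s.
With the tool pointing down it reaches from about 0.4 to 0.875 m from the base axis. Payload 4.4 kg.
Tool frame: the origin (TCP) lies at the very end of the fingers, on their centre line; the grasp point (between the pads) lies 19 mm behind it; z points along the fingers, y is the line along which they close (so a half turn about z gives the same grasp; the last joint's range is limited). The gripper opens to 85 mm and grips with 20 to 120 N. Pads are 22 mm wide; open, the fingers measure 114 mm over their backs; the gripper's body (76 mm by 85 mm) begins 54 mm behind the grasp point. The pads swing forward as they close: fully open they stand 13 mm farther back than shut.
Start: joints at [1.073, 0.628, 0.038, 1.517, -0.027, 0.996, -0.02], TCP at [0.272, -0.59, 0.231] pointing down, gripper open.
Joint ranges: [-3.06, 3.06], [-0.37, 2.12], [-1.25, 1.32], [0.18, 2.47], [-1.1, 4.24], [0.23, 1.98], [-2.94, 2.94]. Speed limits (rad/s): [2.57, 2.57, 3.14, 3.14, 3.14, 3.14, 3.14].

INTERFACE

Orientations are given as a 3x3 rotation matrix whose columns are the frame's x, y, z axes.
In Python, from bench import r gives the robot as it stands.
- The arm moves only by the tool servo_tool, never from a script. Its argument "targets" is a list of rows, each an object with "slide": the shift along the tool's x, y, z in cm, a list of three; "dr": the turn, a rotation vector about the tool's x, y, z in rad, a list of three. A call has exactly 8 rows; each row shifts and turns the commanded pose from where the row before left it, along the tool's axes as they then stand; what a row does not reach is not made up. A row lasts 1/10 s, in which the tool goes at most 50 mm and 8.59 degrees, less where a joint would pass 70% of its speed; a pose out of reach is approached as far as the arm can. A call with a gripper value outside its range is refused whole. "fingers" is the opening, from -1 (shut) to 1 (fully open), so that 0 is half open, set as the call begins (left out, the last holds). The fingers move at their own pace and stop on an object; "newtons" is the grip in N (left out, the last holds). Time passes only in rows, so rows that do not move let the fingers close, or fill a call up. It gives the time, the measured TCP pose, the force, the opening and the grip force at its end, in the units of the state.
- r.sense(): the state, without advancing time (a new reading comes with each control period).
- r.capture(name): name is "side" or "top"; returns a dict with "pixels" (400x640x3 uint8, blue, green, red), "camera_matrix" (3x3 intrinsics, pixels), "camera_from_world" (4x4, takes a point from world to camera coordinates). Camera axes: x right, y up, looking along -z (the intrinsics and any distortion apply to the point x, -y, -z); pixel columns grow to the right and rows downward; lengths in m; the calibration is good to about 2 mm. A picture is of the moment at which its call begins. There is no depth.
- r.close_job(): hands the job in; it is judged then, once.
The state is a dict: "time": time; "joints": joint angles; "qd": joint speeds; "joint_torque": joint torques, N m; "ee_pos": TCP position; "tcp_rot": TCP orientation; "force": force on the tool from outside, world axes, zero at the start; "wrist_torque": the same for the moment, N m; "width": opening from 0.0 (shut) to 1.0 (fully open); "gripper_force": force on a finger pad.
Only numpy, scipy, OpenCV 4.12 (cv2) and the standard library are available. Lean on these libraries where they do the work, as an engineer would, in place of code of your own. Each camera call takes 0.05 s, during which the arm holds its last target. There are 200 camera calls.

TASK

Lock the tube rotator so that it can be loaded: take the red-knobbed locking pin from its stand and set it upright in the brass guide bush on top of the rotator, lightly, so that it waits there with its sprung nose on the shaft. Then turn the crank slowly until you feel it go solid, because the nose has dropped into the shaft's hidden cross-hole, and press the pin home through the shaft until its knob sits on the bush. Never force the crank against the pin or ram the pin, and leave the bottles and the beaker standing where they are.

Things in the scene. Friction and masses are not known exactly. Their poses are not given: they have to be found in the camera images.
- pin_mid (a point): point on the locking pin's axis, half-way up (51.5 mm above its tip); z along the pin, tip to knob. Steel pin 103 mm long, about 90 g, upright in its grey stand (block 70 x 50 x 50 mm). At its top a red knob 24 mm thick, 22 mm high, centre 40.5 mm above this point. In the stand the knob's centre is 99 mm above the worktop and the pin is lifted 43 mm to come free.
- lock_pin: the same locking pin; origin at the centre of its tip (nose out), z up along the pin. From the tip up: shank 9 mm thick, 43 mm long, its lowest 10 mm a light sprung nose that can slide up by 6 mm; shouldered body 16 mm thick, 26 mm long, its lower 2.5 mm bevelled to 12 mm; neck 10 mm thick, 12 mm long; red knob.
- rotator: tube rotator, bolted down: white and blue housing 92 x 60 mm, 101 mm high, on a dark base plate. Origin on the worktop straight below the brass bush; x from the control panel to the back, y along the level shaft (y+ to the vial rotor, y- to the crank), z up. Shaft 26 mm thick, axis 80 mm above the origin. Rotor disc 116 mm across, 58 to 64 mm along y; vials 40 to 106 mm.
- bush_mouth (a point): centre of the upper face of the brass guide bush, 139 mm above the worktop, 34 mm outside, 17.5 mm inside, 38 mm deep; below it the pin hole is 10.2 mm wide and meets the shaft. Set in lightly, the pin waits with its shoulder on two spring balls, its middle about 1 mm above this point, its nose on the shaft. Pressed past the balls (11 to 15 N) and home, its middle is 29.5 mm below.
- crank_grip (a point): middle of the crank's black revolving handle, 18 mm thick, 52 mm long, lying along the rotator's y, 85 mm from the bush's axis on the rotator's y- side and 50 mm from the shaft's axis. When the shaft's cross-hole (10 mm) comes under the waiting pin, only the hidden nose drops, 5 mm; the crank then goes solid after 0.1 to 0.3 rad of play. The pin can be pressed home anywhere in that play.
- crank (a joint): angle of the crank about the rotator's y axis, rad: 0 with the handle straight above the shaft, positive as it leans to the rotator's x+ (the back). Starts at -1.25 to -0.85; the cross-hole comes up at an angle that differs each time and cannot be seen, between -0.45 and 0.65. The crank stays where it is left and turns with about 1 N at the handle.
- amber_bottle: amber reagent bottle, 58 mm across, 126 mm high, a bystander; origin at the centre of its underside
- beaker: glass beaker, 59 mm across, 71 mm high, a bystander; origin at the centre of its underside
- dropper_bottle: white dropper bottle with red tip, 31 mm across, 94 mm high, a bystander; origin at the centre of its underside

How it is judged:
On the way, in this order (a step that is already met when the one before it is completed fails the run):
1. the pin waits in the guide bush, its shoulder on the spring balls (its middle within 3 mm of the waiting height and 5 mm of the bush's axis, within 0.1 rad of upright) (z of pin_mid in the frame of bush_mouth between -0.002 and 0.004 m and horizontal distance between pin_mid and bush_mouth below 0.005 m and angle between pin_mid's own z axis and vertical below 0.1 rad), for 0.2 s.
2. the shaft has been turned and the pin is pressed home through it (its middle more than 27.5 mm below the bush mouth) (z of pin_mid in the frame of bush_mouth below -0.0275 m and horizontal distance between pin_mid and bush_mouth below 0.004 m), for 0.2 s.
At the end, for the whole second after the job is handed in: The pin is through the shaft and home: its middle at least 27.5 mm below the bush mouth (knob within 2 mm of the bush), within 4 mm of the bush's axis and 0.06 rad of upright, and the crank at rest (all of step 2 and angle between pin_mid's own z axis and vertical below 0.06 rad and velocity of joint crank between -0.05 and 0.05 rad/s); the robot touches nothing.
It fails at once if the pin is jammed or rammed against the rotator, its shaft included, with more than 80 N (contact force between lock_pin and rotator above 80 N).
It fails at once if a bottle or the beaker is pushed 2 cm or tipped (distance of any of amber_bottle, beaker, dropper_bottle from where it was at the start of the episode above 0.02 m or angle between any of amber_bottle, beaker, dropper_bottle's own z axis and vertical above 0.3 rad).
It also fails if it takes over 72 s, if anything falls off the work surface, if the arm or the gripper's body presses on something with over 40 N, if the wrist force passes 120 N, or if a joint passes its speed limit or range.

## Working session

There is one attempt and no reset: what is moved stays moved. The work goes in short steps, Python scripts to look and compute and a tool call to move; the robot and the scene stay as the last step left them, time stands still between calls to the robot, and variables do not carry over. Pictures are saved under pics/ and viewed, at most 10 in all, crops included, and the job is handed in when it is done.

Besides the shell and the picture viewer there is one more tool, called after "Call:" as name([rows], argument=value, ...), one row to a line, values as JSON. servo_tool: Moves the arm, as the interface text tells. Its arguments: {"type":"object","properties":{"targets":{"type":"array","items":{"type":"object","properties":{"slide":{"type":"array","items":{"type":"number"}},"dr":{"type":"array","items":{"type":"number"}}}}},"fingers":{"type":"number"},"newtons":{"type":"number"}},"required":["targets"]}

```bash
mkdir -p pics; ls
python3 - <<'E'
from bench import r
import cv2
s=r.sense()
for k in ('time','ee_pos','tcp_rot','force','width'): print(k,s[k])
for n in ('side','top'):
    c=r.capture(n); cv2.imwrite(f'pics/{n}0.png',c['pixels']); print(n,c['camera_matrix'],c['camera_from_world'],[k for k in c])
E
```

```text
pics
time 0.0
ee_pos [ 0.27176974 -0.58977023  0.23038994]
tcp_rot [[ 9.08230219e-01  4.18470090e-01 -8.08474913e-04]
 [ 4.18470871e-01 -9.08228590e-01  1.72008809e-03]
 [-1.44746126e-05 -1.90055918e-03 -9.99998194e-01]]
force [ 0.1886735  -0.09413891  0.23806909]
width 1.0007476323406794
side [[431.03402561   0.         327.47157276]
 [  0.         431.03402561 207.80728701]
 [  0.           0.           1.        ]] [[ 0.99446027 -0.10467719 -0.00956284 -0.47652907]
 [ 0.05532924  0.44393842  0.89434745 -0.14265164]
 [-0.08937246 -0.88992211  0.44727083 -1.17664622]
 [ 0.          0.          0.          1.        ]] ['pixels', 'camera_matrix', 'camera_from_world']
top [[494.70771233   0.         327.07473234]
 [  0.         494.70771233 197.42985749]
 [  0.           0.           1.        ]] [[-1.97509024e-04 -9.99734512e-01 -2.30405451e-02  1.52103642e-02]
 [ 9.87407871e-01 -3.83986932e-03  1.58148511e-01 -5.08007430e-01]
 [-1.58194997e-01 -2.27191798e-02  9.87146484e-01 -1.29003127e+00]
 [ 0.00000000e+00  0.00000000e+00  0.00000000e+00  1.00000000e+00]] ['pixels', 'camera_matrix', 'camera_from_world']
```

View pics/side0.png

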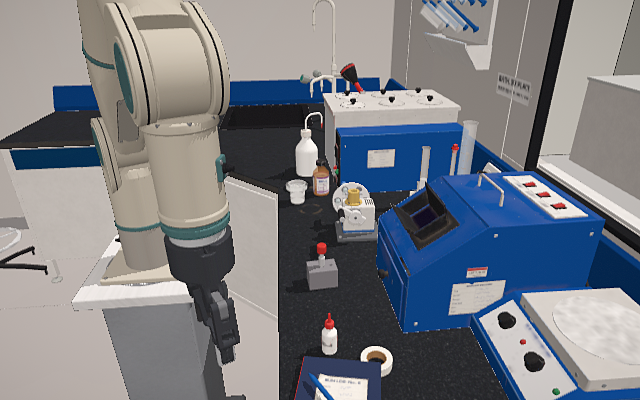

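View pics/top0.png

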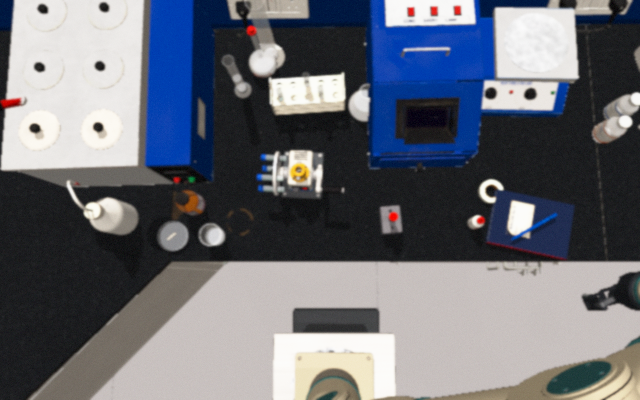

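The side view shows the rotator at about (354,210) and the pin knob at (321,250). The top view shows the bush at about (300,173), the knob at (393,217), and the crank on the right near (335,190). Next I'll measure them and crop the rotator.

```bash
cat > h.py <<'E'
from bench import r
import cv2, numpy as np
def cap(n):
    c=r.capture(n); return c['pixels'],np.array(c['camera_matrix']),np.array(c['camera_from_world'])
def ray(K,T,u,v):
    d=np.array([(u-K[0,2])/K[0,0],-(v-K[1,2])/K[1,1],-1.]); R=T[:3,:3]
    return -R.T@T[:3,3],R.T@d
def onz(K,T,u,v,z):
    o,d=ray(K,T,u,v); return o+d*(z-o[2])/d[2]
def proj(K,T,p):
    q=T[:3,:3]@np.array(p)+T[:3,3]; return K[0,0]*q[0]/-q[2]+K[0,2],K[1,1]*-q[1]/-q[2]+K[1,2]
def cross(a,b):
    (o,d),(p,e)=a,b; A=np.c_[d,-e]; t=np.linalg.lstsq(A,p-o,rcond=None)[0]
    x,y=o+d*t[0],p+e*t[1]; return (x+y)/2,np.linalg.norm(x-y)
def blob(im,lo,hi,box,minarea=6):
    "largest blob in box (x0,y0,x1,y1), HSV range (hue may wrap with lo[0]>hi[0])"
    h=cv2.cvtColor(im,cv2.COLOR_BGR2HSV)
    if lo[0]>hi[0]: m=cv2.inRange(h,(lo[0],*lo[1:]),(180,*hi[1:]))|cv2.inRange(h,(0,*lo[1:]),hi)
    else: m=cv2.inRange(h,lo,hi)
    k=np.zeros_like(m); x0,y0,x1,y1=box; k[y0:y1,x0:x1]=m[y0:y1,x0:x1]
    n,l,s,c=cv2.connectedComponentsWithStats(k); i=1+np.argmax(s[1:,4]); return c[i],s[i]
RED=((172,130,70),(8,255,255)); BRASS=((15,110,80),(32,255,255))
E
python3 - <<'E'
from h import *
V={n:cap(n) for n in('side','top')}
B={'side':{'k':(305,235,340,262),'b':(335,180,375,215)},'top':{'k':(375,200,410,235),'b':(280,155,325,195)}}
R={}
for n in V:
    im,K,T=V[n]
    for q,col in(('k',RED),('b',BRASS)):
        c,s=blob(im,*col,B[n][q]); print(n,q,c,s); R[n,q]=ray(K,T,*c)
        z={'k':.099,'b':.13}[q]; print(onz(K,T,*c,z))
for q in 'kb': print(q,cross(R['side',q],R['top',q]))
a=cv2.resize(V['side'][0][170:255,320:400],None,fx=4.8,fy=6,interpolation=2)
b=cv2.resize(V['top'][0][140:210,250:355],None,fx=4,fy=510/70,interpolation=2)
a=cv2.resize(V['side'][0][175:250,320:395],(400,400),interpolation=2)
b=cv2.resize(V['top'][0][135:210,275:350],(400,400),interpolation=2)
cv2.imwrite('pics/c1.png',np.hstack([a,b]))
E
```

```text
side k [321.28846154 247.79807692] [317 242  10  12 104]
[ 0.44926138 -0.15105439  0.099     ]
side b [353.07106599 197.39086294] [345 189  17  17 197]
[0.55909995 0.05607825 0.13      ]
top k [392.87671233 216.35616438] [389 212   9  10  73]
[ 0.44921416 -0.15477553  0.099     ]
top b [299.30487805 172.13821138] [290 164  19  18 246]
[0.55880762 0.08240479 0.13      ]
k (array([ 0.44896351, -0.15453599,  0.1011694 ]), np.float64(2.2842668590073773e-05))
b (array([0.56266783, 0.08341507, 0.1167981 ]), np.float64(0.0020436700519200334))
```

View pics/c1.png

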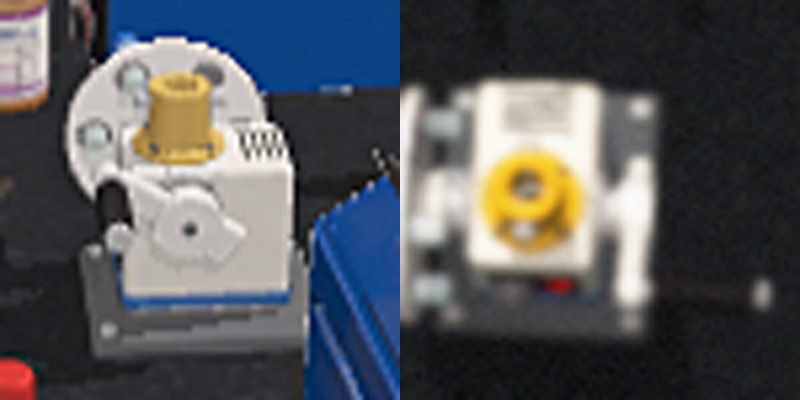

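The bush mouth sits near side (354.3,190.4) and top (298.3,170.1). The white end cap of the crank handle is near top (342.9,189.9), and the crank leans forward by roughly 1 rad.

Run:
```python
from h import *
V={n:cap(n) for n in('side','top')}
im,K,T=V['top']; im2,K2,T2=V['side']
print('mouth',onz(K,T,298.3,170.1,.139),onz(K2,T2,354.3,190.4,.139),cross(ray(K,T,298.3,170.1),ray(K2,T2,354.3,190.4)))
# bush outer rim top edge: hough-ish refine on brass mask extents
g=cv2.cvtColor(im,cv2.COLOR_BGR2GRAY)
c,s=blob(cv2.merge([g,g,g]),(0,0,150),(180,40,255),(338,180,350,200)); print('cap',c,s)
e=cross(ray(K,T,*c),ray(K2,T2,320+118/5.33,175+238/5.33)); print('cap xyz',e)
for z in(.09,.1,.11,.12): print(onz(K,T,*c,z))
# housing white top face
h=cv2.cvtColor(im,cv2.COLOR_BGR2HSV); m=cv2.inRange(h,(0,0,150),(180,60,255)); 
k=np.zeros_like(m);k[148:188,286:314]=m[148:188,286:314]; k=cv2.morphologyEx(k,cv2.MORPH_CLOSE,np.ones((9,9)))
p=cv2.findContours(k,0,1)[0]; p=max(p,key=cv2.contourArea); b=cv2.boxPoints(cv2.minAreaRect(p)); print(b)
for q in b: print(onz(K,T,*q,.101))
```

```text
mouth [0.562132   0.08425662 0.139     ] [0.56686874 0.08339964 0.139     ] (array([0.56468986, 0.0841918 , 0.13823127]), np.float64(0.004683645279601547))Traceback (most recent call last):
  File "<stdin>", line 7, in <module>
  File "h.py", line 21, in blob
    n,l,s,c=cv2.connectedComponentsWithStats(k); i=1+np.argmax(s[1:,4]); return c[i],s[i]
                                                     ~~~~~~~~~^^^^^^^^^
    return _wrapfunc(a, 'argmax', axis=axis, out=out, **kwds)
    return bound(*args, **kwds)
ValueError: attempt to get argmax of an empty sequence
```

Run:
```python
from h import *
V={n:cap(n) for n in('side','top')}
im,K,T=V['top']; im2,K2,T2=V['side']
a=cv2.resize(im2[183:208,341:366],(400,400),interpolation=cv2.INTER_CUBIC)
b=cv2.resize(im[158:183,287:312],(400,400),interpolation=cv2.INTER_CUBIC)
cv2.imwrite('pics/c2.png',np.hstack([a,b]))
g=im[180:196,314:350].max(2); print(g)
h=cv2.cvtColor(im,cv2.COLOR_BGR2HSV); m=cv2.inRange(h,(0,0,130),(180,90,255))
k=np.zeros_like(m);k[148:188,286:314]=m[148:188,286:314]; k=cv2.morphologyEx(k,cv2.MORPH_CLOSE,np.ones((11,11)))
p=max(cv2.findContours(k,0,1)[0],key=cv2.contourArea); b=cv2.boxPoints(cv2.minAreaRect(p))
for q in b: print(q,onz(K,T,*q,.101))
```

```text
[[ 92 119 176 231 244 240 214 154  81  44  32  29  29  29  30  30  27  27
   32  33  31  30  29  27  34  30  30  30  27  26  27  26  27  28  29  27]
 [ 77 109 179 232 243 239 208 145  72  41  34  26  32  27  29  31  31  31
   33  30  31  29  32  27  33  31  29  27  29  32  25  27  33  32  29  30]
 [ 79 115 185 233 244 238 202 131  66  36  33  31  29  31  29  30  31  33
   30  30  29  34  29  31  27  36  33  31  33  29  29  29  25  32  34  29]
 [ 76 123 195 237 245 235 189 117  60  31  32  30  33  28  29  34  35  36
   27  30  31  31  28  31  26  32  36  36  39  34  29  31  30  34  36  31]
 [ 79 124 204 239 244 231 182 108  58  34  35  30  33  31  32  35  31  34
   32  32  31  29  25  25  28  31  34  38  41  32  27  27  29  31  36  29]
 [ 79 129 207 241 245 232 174 104  52  36  30  32  30  28  30  28  34  27
   30  29  28  28  29  34  28  32  33  32  37  34  30  30  30  29  26  27]
 [ 80 139 214 242 244 232 176 110  57  35  32  32  29  29  32  27  33  22
   29  30  24  29  28  27  30  28  33  32  38  44  34  30  34  29  29  32]
 [ 88 154 226 246 246 234 192 130  71  43  33  34  33  32
[... 772 characters left out ...]
 21  23  28  24  24  25  42  66  91  91  54  40  34  35  31  28]
 [ 74  81 100 123 122 113  87  55  29  21  16  17  16  23  20  24  23  20
   22  18  23  26  24  23  22  24  27  37  54  54  44  34  31  32  31  28]
 [ 72  78 105 128 130 114  77  54  31  23  18  21  18  21  27  26  29  27
   27  28  26  26  25  27  23  20  30  29  32  35  35  34  33  31  32  30]
 [ 71  83 111 133 141 119  79  51  32  25  20  20  20  22  25  28  34  32
   30  27  27  30  27  27  27  27  31  29  35  35  31  34  29  32  34  29]]
[286. 150.] [0.62420648 0.12004806 0.101     ]
[313. 150.] [0.62376966 0.0494782  0.101     ]
[313. 185.] [0.53095498 0.04907844 0.101     ]
[286. 185.] [0.53126788 0.1188431  0.101     ]
```

View pics/c2.png

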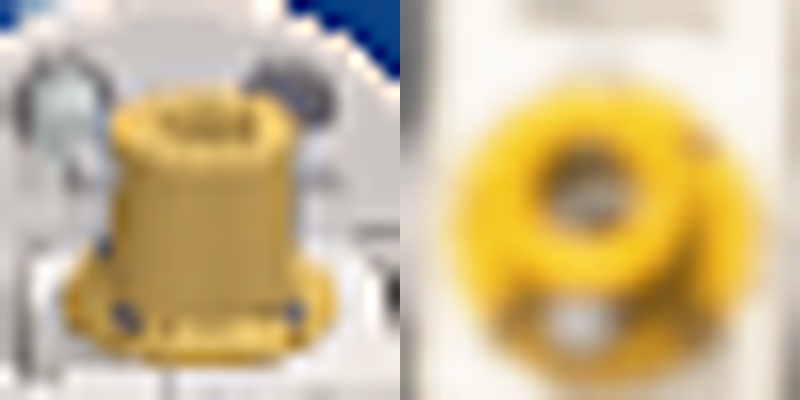

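The bush rim centre is at side (353.4,190.1) and top (298.25,169.1), and the handle's end cap is at top (342.4,189.6).

Run:
```python
from h import *
im,K,T=cap('top'); im2,K2,T2=cap('side')
print('mouth',onz(K,T,298.25,169.1,.139),onz(K2,T2,353.4,190.1,.139),cross(ray(K,T,298.25,169.1),ray(K2,T2,353.4,190.1)))
for z in(.095,.105,.115): print('cap',onz(K,T,342.4,189.6,z))
# crank hub (shaft end) in side view; handle end cap
print('cap2',cross(ray(K,T,342.4,189.6),ray(K2,T2,320+118/5.33-.4,175+238/5.33-.4)))
s=r.sense(); R=np.array(s['tcp_rot']); p=s['ee_pos']
tgt=np.array([.449,-.1545,.25]); print('to pin, tool axes cm',R.T@(tgt-p)*100, 'yaw y',np.arctan2(R[1,1],R[0,1]),s['joints'])
```

```text
mouth [0.56470235 0.08440574 0.139     ] [0.56463637 0.08580014 0.139     ] (array([0.56447254, 0.08435419, 0.13967333]), np.float64(0.00016009673418320108))
cap [ 0.51964926 -0.02667406  0.095     ]
cap [ 0.51788526 -0.02658971  0.105     ]
cap [ 0.51612126 -0.02650535  0.115     ]
cap2 (array([ 0.51665002, -0.0265351 ,  0.10671987]), np.float64(0.0018370225999459623))
to pin, tool axes cm [ 34.31273817 -32.17803356  -1.86873893] yaw y -1.1391171060029783 [ 1.07324907  0.62842566  0.038556    1.51747197 -0.02701719  0.99631782
 -0.01998676]
```

Call:
servo_tool([
  {"slide":[3.4,-3.2,-0.2]},
  {"slide":[3.4,-3.2,-0.2]},
  {"slide":[3.4,-3.2,-0.2]},
  {"slide":[3.4,-3.2,-0.2]},
  {"slide":[3.4,-3.2,-0.2]},
  {"slide":[3.4,-3.2,-0.2]},
  {"slide":[3.4,-3.2,-0.2]},
  {"slide":[3.4,-3.2,-0.2]},
], fingers=1, newtons=40)

```text
schema error: expected keys slide, dr
```

Call:
servo_tool([
  {"dr":[0,0,-0.143]},
  {"dr":[0,0,-0.143]},
  {"dr":[0,0,-0.143]},
  {"dr":[0,0,-0.143]},
  {"dr":[0,0,-0.143]},
  {"dr":[0,0,-0.143]},
  {"dr":[0,0,-0.143]},
  {"dr":[0,0,-0.138]},
])

```text
schema error: expected keys slide, dr
```

```bash
cat > to.py <<'E'
import sys
from h import *
s=r.sense(); R=np.array(s['tcp_rot']); t=np.array([float(a) for a in sys.argv[1:4]])
print('t',round(s['time'],2),'pos',np.round(s['ee_pos'],4),'need cm',np.round(R.T@(t-s['ee_pos'])*100,2),'F',np.round(s['force'],1),'w',round(s['width'],3),'g',round(float(np.max(s['gripper_force'])),1))
Rd=np.array([[0,1,0],[1,0,0],[0,0,-1.]]); print('dr',np.round(cv2.Rodrigues(R.T@Rd)[0].ravel(),4),'q',np.round(s['joints'],2))
E
python3 to.py .449 -.1545 .20
```

```text
t 0.5 pos [ 0.272  -0.5903  0.2313] need cm [ 34.31 -32.18   3.13] F [-0.  -0.6  0.3] w 1.0 g 0.0
dr [-1.0000e-04 -1.0000e-04 -1.1391e+00] q [ 1.07  0.63  0.04  1.52 -0.03  1.   -0.02]
```

Call:
servo_tool([
  {"slide":[3.4,-3.2,-0.2],"dr":[0,0,0]},
  {"slide":[3.4,-3.2,-0.2],"dr":[0,0,0]},
  {"slide":[3.4,-3.2,-0.2],"dr":[0,0,0]},
  {"slide":[3.4,-3.2,-0.2],"dr":[0,0,0]},
  {"slide":[3.4,-3.2,-0.2],"dr":[0,0,0]},
  {"slide":[3.4,-3.2,-0.2],"dr":[0,0,0]},
  {"slide":[3.4,-3.2,-0.2],"dr":[0,0,0]},
  {"slide":[3.4,-3.2,-0.2],"dr":[0,0,0]},
], fingers=1, newtons=40)

```text
time: 1.3
ee_pos: [0.4125, -0.2423, 0.2477]
tcp_rot: [[0.908, 0.418, 0.001], [0.418, -0.908, -0.0], [0.001, 0.001, -1.0]]
force: [1.0, 1.1, 0.4]
width: 1.0
gripper_force: 0.0
```

Call:
servo_tool([
  {"slide":[0,0,0],"dr":[0,0,-0.143]},
  {"slide":[0,0,0],"dr":[0,0,-0.143]},
  {"slide":[0,0,0],"dr":[0,0,-0.143]},
  {"slide":[0,0,0],"dr":[0,0,-0.143]},
  {"slide":[0,0,0],"dr":[0,0,-0.143]},
  {"slide":[0,0,0],"dr":[0,0,-0.143]},
  {"slide":[0,0,0],"dr":[0,0,-0.143]},
  {"slide":[0,0,0],"dr":[0,0,-0.138]},
])

```text
time: 2.1
ee_pos: [0.412, -0.2441, 0.2475]
tcp_rot: [[-0.006, 1.0, 0.0], [1.0, 0.006, -0.0], [-0.0, 0.0, -1.0]]
force: [0.1, -0.2, 0.3]
width: 1.001
gripper_force: 0.0
```

```bash
python3 to.py .449 -.1545 .20
```

```text
t 2.1 pos [ 0.412  -0.2441  0.2475] need cm [8.94 3.75 4.75] F [ 0.1 -0.2  0.3] w 1.001 g 0.0
dr [0.0004 0.0003 0.0056] q [ 0.69  0.37 -0.28  1.95  0.14  0.83  0.33]
```

Call:
servo_tool([
  {"slide":[3.0,1.25,0],"dr":[0,0,0.006]},
  {"slide":[3.0,1.25,0],"dr":[0,0,0]},
  {"slide":[3.0,1.25,0],"dr":[0,0,0]},
  {"slide":[0,0,3],"dr":[0,0,0]},
  {"slide":[0,0,3],"dr":[0,0,0]},
  {"slide":[0,0,3],"dr":[0,0,0]},
  {"slide":[0,0,1.5],"dr":[0,0,0]},
  {"slide":[0,0,0],"dr":[0,0,0]},
])

```text
time: 2.9
ee_pos: [0.4484, -0.1538, 0.1407]
tcp_rot: [[0.006, 1.0, -0.004], [1.0, -0.006, 0.001], [0.001, -0.004, -1.0]]
force: [-0.6, 0.7, 0.1]
width: 0.997
gripper_force: 0.0
```

```bash
python3 to.py .449 -.1545 .081
python3 - <<'E'
from h import *
a=cap('side')[0][215:290,280:380];b=cap('top')[0][180:255,343:443]
cv2.imwrite('pics/c3.png',np.vstack([cv2.resize(x,(400,300),interpolation=2) for x in(a,b)]))
E
```

```text
t 2.9 pos [ 0.4484 -0.1538  0.1407] need cm [-0.08  0.08  5.96] F [-0.6  0.7  0.1] w 0.997 g 0.0
dr [-0.004  -0.0011 -0.0058] q [ 0.44  0.53 -0.24  2.08  0.23  0.56  0.03]
```

View pics/c3.png

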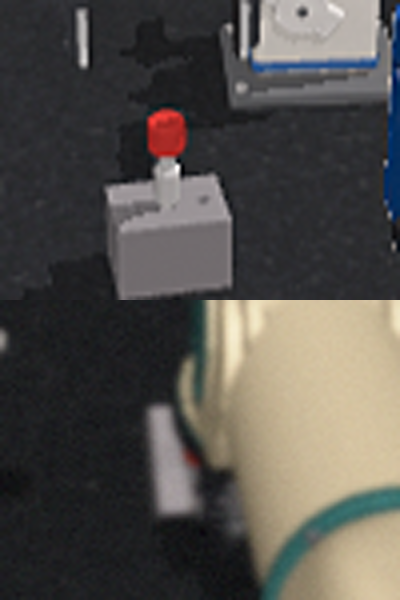

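In the side crop the open fingers show as pale bars at x≈82 and 245, centred within about 1 px of the knob at 166. I'll descend and grip.

Call:
servo_tool([
  {"slide":[-0.1,0.1,2],"dr":[-0.004,0,-0.006]},
  {"slide":[0,0,2],"dr":[0,0,0]},
  {"slide":[0,0,1],"dr":[0,0,0]},
  {"slide":[0,0,0.9],"dr":[0,0,0]},
  {"slide":[0,0,0],"dr":[0,0,0]},
  {"slide":[0,0,0],"dr":[0,0,0]},
  {"slide":[0,0,0],"dr":[0,0,0]},
  {"slide":[0,0,0],"dr":[0,0,0]},
])

```text
time: 3.8
ee_pos: [0.4514, -0.1553, 0.0839]
tcp_rot: [[0.0, 1.0, 0.005], [1.0, -0.0, -0.0], [-0.0, 0.005, -1.0]]
force: [0.3, 0.1, 0.1]
width: 1.0
gripper_force: 0.0
```

Call:
servo_tool([
  {"slide":[0,0,0],"dr":[0,0,0]},
  {"slide":[0,0,0],"dr":[0,0,0]},
  {"slide":[0,0,0],"dr":[0,0,0]},
  {"slide":[0,0,0],"dr":[0,0,0]},
  {"slide":[0,0,0],"dr":[0,0,0]},
  {"slide":[0,0,0],"dr":[0,0,0]},
  {"slide":[0,0,0],"dr":[0,0,0]},
  {"slide":[0,0,0],"dr":[0,0,0]},
], fingers=-0.8, newtons=40)

```text
time: 4.6
ee_pos: [0.451, -0.1552, 0.0834]
tcp_rot: [[-0.0, 1.0, 0.004], [1.0, 0.0, -0.0], [-0.0, 0.004, -1.0]]
force: [0.2, 0.0, 2.7]
width: 0.262
gripper_force: 39.0
```

```bash
python3 to.py .449 -.1545 .081
```

```text
t 4.6 pos [ 0.451  -0.1552  0.0834] need cm [ 0.07 -0.21  0.24] F [0.2 0.  2.7] w 0.262 g 39.0
dr [0.0042 0.0001 0.    ] q [ 0.4   0.64 -0.19  2.12  0.29  0.41 -0.01]
```

Call:
servo_tool([
  {"slide":[0,0,-1],"dr":[0,0,0]},
  {"slide":[0,0,-1.7],"dr":[0,0,0]},
  {"slide":[0,0,-2.5],"dr":[0,0,0]},
  {"slide":[0,0,-3],"dr":[0,0,0]},
  {"slide":[0,0,-3],"dr":[0,0,0]},
  {"slide":[0,0,-3],"dr":[0,0,0]},
  {"slide":[0,0,-2],"dr":[0,0,0]},
  {"slide":[0,0,0],"dr":[0,0,0]},
])

```text
time: 5.4
ee_pos: [0.4519, -0.1556, 0.2483]
tcp_rot: [[0.0, 1.0, 0.01], [1.0, -0.0, -0.002], [-0.002, 0.01, -1.0]]
force: [0.5, -0.3, -0.6]
width: 0.263
gripper_force: 39.3
```

```bash
python3 to.py .5645 .0843 .245
```

```text
t 5.4 pos [ 0.4519 -0.1556  0.2483] need cm [23.99 11.25  0.4 ] F [ 0.5 -0.3 -0.6] w 0.263 g 39.3
dr [ 0.0097  0.0019 -0.0002] q [ 0.51  0.37 -0.32  1.96  0.15  0.82  0.11]
```

Call:
servo_tool([
  {"slide":[2.5,1.15,0],"dr":[0,0,0]},
  {"slide":[3.9,1.85,0],"dr":[0,0,0]},
  {"slide":[3.9,1.85,0],"dr":[0,0,0]},
  {"slide":[3.9,1.85,0],"dr":[0,0,0]},
  {"slide":[3.9,1.85,0],"dr":[0,0,0]},
  {"slide":[3.9,1.8,0],"dr":[0,0,0]},
  {"slide":[2.0,0.9,0],"dr":[0,0,0]},
  {"slide":[0,0,0],"dr":[0,0,0]},
])

```text
time: 6.2
ee_pos: [0.5628, 0.0897, 0.2448]
tcp_rot: [[-0.006, 1.0, 0.003], [1.0, 0.006, 0.003], [0.003, 0.003, -1.0]]
force: [-0.3, 0.1, -0.8]
width: 0.266
gripper_force: 39.3
```

Call:
servo_tool([
  {"slide":[0,0,0],"dr":[0,0,0]},
  {"slide":[0,0,0],"dr":[0,0,0]},
  {"slide":[0,0,0],"dr":[0,0,0]},
  {"slide":[0,0,0],"dr":[0,0,0]},
  {"slide":[0,0,0],"dr":[0,0,0]},
  {"slide":[0,0,0],"dr":[0,0,0]},
  {"slide":[0,0,0],"dr":[0,0,0]},
  {"slide":[0,0,0],"dr":[0,0,0]},
])

```text
time: 7.0
ee_pos: [0.5628, 0.0848, 0.2458]
tcp_rot: [[0.0, 1.0, 0.004], [1.0, -0.0, -0.0], [-0.0, 0.004, -1.0]]
force: [0.1, -0.3, -0.2]
width: 0.264
gripper_force: 39.3
```

```bash
python3 to.py .5645 .0843 .245
python3 - <<'E'
from h import *
s=r.sense(); p=s['ee_pos']; a,K,T=cap('side')
for q in ([p[0],p[1],p[2]+.0156],[p[0],p[1],p[2]-.0764],[.5645,.0843,.139]): print(np.round(proj(K,T,q),1))
print(blob(a,*RED,(330,120,380,200)))
u=proj(K,T,p); x0,y0=int(u[0])-35,int(u[1])-25
print(x0,y0); cv2.imwrite('pics/c4.png',cv2.resize(a[y0:y0+75,x0:x0+75],(600,600),interpolation=2))
E
```

```text
t 7.0 pos [0.5628 0.0848 0.2458] need cm [-0.05  0.17  0.08] F [ 0.1 -0.3 -0.2] w 0.264 g 39.3
dr [ 0.0041  0.     -0.    ] q [ 0.02  0.51 -0.33  1.73  0.2   0.93 -0.39]
[353.6 149.7]
[353.  180.5]
[353.4 190.3]
(array([353.41791045, 149.44776119]), array([350, 145,   8,  10,  67], dtype=int32))
318 130
```

View pics/c4.png

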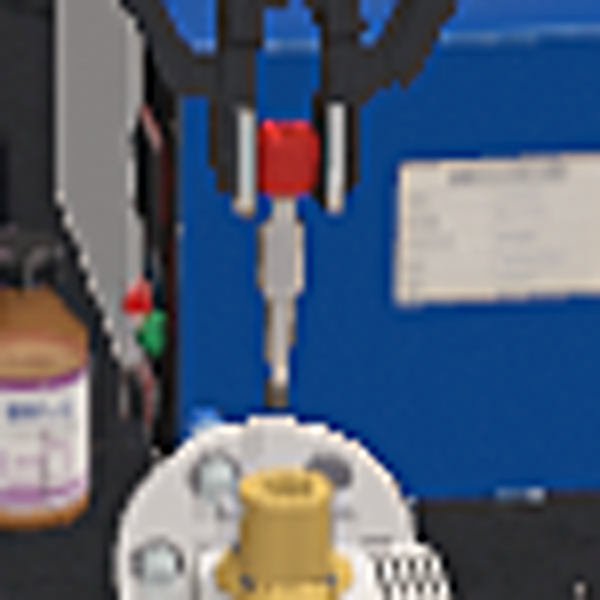

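The picture shows the knob held between the fingers at about (290,157), the pin hanging above the bush, and its tip at (277,405) slightly left of plumb. I'll measure that lean and check it in the top view too.

Run:
```python
from h import *
s=r.sense(); p=s['ee_pos']; R=np.array(s['tcp_rot'])
im=np.mean([cap('side')[0].astype(float) for _ in range(4)],0); a,K,T=cap('side')
for y in range(156,181):
    row=im[y,344:364]; bl=im[y,366:372].mean(0)
    w=np.clip(((row-bl)[:,2])/ (max(row[:,2].max()-bl[2],1)),0,1)
    x=np.arange(344,364); sel=w>.15
    c=(w*x)[sel].sum()/w[sel].sum()
    # expected column on axis
    zs=np.linspace(p[2]-.08,p[2]+.03,200); e=np.array([proj(K,T,[p[0],p[1],z]) for z in zs]); i=np.argmin(abs(e[:,1]-y))
    print(y,round(c,2),'exp',round(e[i,0],2),'width',round(w.sum(),1))
```

```text
156 353.1 exp 353.47 width 2.7
157 353.02 exp 353.45 width 2.7
158 353.0 exp 353.43 width 4.8
159 353.34 exp 353.41 width 3.4
160 353.46 exp 353.39 width 3.6
161 354.07 exp 353.37 width 2.2
162 354.19 exp 353.36 width 1.8
163 353.79 exp 353.33 width 2.1
164 354.27 exp 353.32 width 1.8
165 353.76 exp 353.3 width 2.1
166 352.73 exp 353.28 width 2.6
167 352.86 exp 353.26 width 2.5
168 352.73 exp 353.24 width 3.1
169 352.66 exp 353.23 width 4.0
170 352.6 exp 353.21 width 3.3
171 352.52 exp 353.19 width 3.2
172 352.5 exp 353.17 width 3.3
173 352.3 exp 353.15 width 2.9
174 352.12 exp 353.14 width 2.7
175 352.31 exp 353.12 width 2.3
176 352.55 exp 353.1 width 1.8
177 352.34 exp 353.08 width 2.2
178 352.19 exp 353.06 width 2.6
179 352.11 exp 353.04 width 2.7
180 352.15 exp 353.02 width 2.6
```

Call:
servo_tool([
  {"slide":[-0.05,0.2,0.5],"dr":[-0.012,0,0]},
  {"slide":[0,0,0.5],"dr":[0,0,0]},
  {"slide":[0,0,0.5],"dr":[0,0,0]},
  {"slide":[0,0,0.5],"dr":[0,0,0]},
  {"slide":[0,0,0.5],"dr":[0,0,0]},
  {"slide":[0,0,0.5],"dr":[0,0,0]},
  {"slide":[0,0,0.5],"dr":[0,0,0]},
  {"slide":[0,0,0.5],"dr":[0,0,0]},
])

```text
time: 8.1
ee_pos: [0.5654, 0.0843, 0.2054]
tcp_rot: [[0.0, 1.0, 0.016], [1.0, -0.0, -0.0], [0.0, 0.016, -1.0]]
force: [0.2, -0.2, -1.1]
width: 0.269
gripper_force: 39.3
```

```bash
python3 to.py .5645 .0843 .165;  python3 - <<'E'
from h import *
s=r.sense(); p=s['ee_pos']; a,K,T=cap('side')
u=proj(K,T,p); x0,y0=int(u[0])-25,int(u[1])-15
print(x0,y0); cv2.imwrite('pics/c5.png',cv2.resize(a[y0:y0+50,x0:x0+50],(600,600),interpolation=2))
E
```

```text
t 8.1 pos [0.5654 0.0843 0.2054] need cm [-0.   -0.16  4.03] F [ 0.2 -0.2 -1.1] w 0.269 g 39.3
dr [ 0.016  -0.     -0.0001] q [ 0.01  0.55 -0.31  1.78  0.23  0.83 -0.41]
329 153
```

View pics/c5.png

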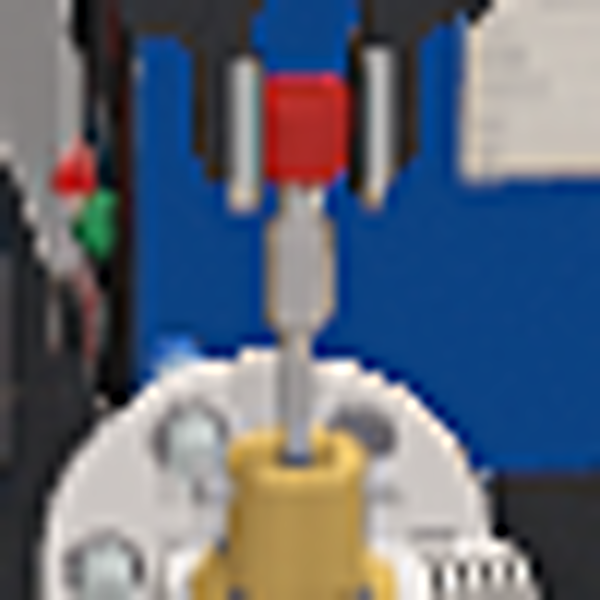

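The tip at (295,458) has just entered the bush mouth, whose centre is about (297,450). I'll keep going down slowly.

Call:
servo_tool([
  {"slide":[0,0,0.3],"dr":[0,0,0]},
  {"slide":[0,0,0.3],"dr":[0,0,0]},
  {"slide":[0,0,0.3],"dr":[0,0,0]},
  {"slide":[0,0,0.3],"dr":[0,0,0]},
  {"slide":[0,0,0.3],"dr":[0,0,0]},
  {"slide":[0,0,0.2],"dr":[0,0,0]},
  {"slide":[0,0,0.2],"dr":[0,0,0]},
  {"slide":[0,0,0.2],"dr":[0,0,0]},
])

```text
time: 8.95
ee_pos: [0.5658, 0.0843, 0.1847]
tcp_rot: [[0.0, 1.0, 0.016], [1.0, -0.0, 0.0], [0.0, 0.016, -1.0]]
force: [-0.4, 0.4, 0.0]
width: 0.267
gripper_force: 39.3
```

Call:
servo_tool([
  {"slide":[0,-0.05,0.15],"dr":[0,0,0]},
  {"slide":[0,0,0.15],"dr":[0,0,0]},
  {"slide":[0,0,0.15],"dr":[0,0,0]},
  {"slide":[0,0,0.15],"dr":[0,0,0]},
  {"slide":[0,0,0.15],"dr":[0,0,0]},
  {"slide":[0,0,0.1],"dr":[0,0,0]},
  {"slide":[0,0,0.1],"dr":[0,0,0]},
  {"slide":[0,0,0],"dr":[0,0,0]},
])

```text
time: 9.75
ee_pos: [0.5653, 0.0843, 0.1752]
tcp_rot: [[0.0, 1.0, 0.016], [1.0, -0.0, -0.0], [-0.0, 0.016, -1.0]]
force: [-0.6, 0.8, -1.5]
width: 0.268
gripper_force: 39.3
```

Call:
servo_tool([
  {"slide":[0,0,0.1],"dr":[0,0,0]},
  {"slide":[0,0,0.1],"dr":[0,0,0]},
  {"slide":[0,0,0.1],"dr":[0,0,0]},
  {"slide":[0,0,0.1],"dr":[0,0,0]},
  {"slide":[0,0,0.1],"dr":[0,0,0]},
  {"slide":[0,0,0.1],"dr":[0,0,0]},
  {"slide":[0,0,0],"dr":[0,0,0]},
  {"slide":[0,0,0],"dr":[0,0,0]},
])

```text
time: 10.55
ee_pos: [0.5655, 0.0844, 0.1693]
tcp_rot: [[0.0, 1.0, 0.016], [1.0, -0.0, 0.0], [0.0, 0.016, -1.0]]
force: [-0.2, -0.0, -0.8]
width: 0.268
gripper_force: 39.3
```

Call:
servo_tool([
  {"slide":[0,0,0.05],"dr":[0,0,0]},
  {"slide":[0,0,0.05],"dr":[0,0,0]},
  {"slide":[0,0,0.05],"dr":[0,0,0]},
  {"slide":[0,0,0.05],"dr":[0,0,0]},
  {"slide":[0,0,0.05],"dr":[0,0,0]},
  {"slide":[0,0,0.05],"dr":[0,0,0]},
  {"slide":[0,0,0],"dr":[0,0,0]},
  {"slide":[0,0,0],"dr":[0,0,0]},
])

```text
time: 11.35
ee_pos: [0.5655, 0.0843, 0.1663]
tcp_rot: [[0.0, 1.0, 0.016], [1.0, -0.0, -0.0], [-0.0, 0.016, -1.0]]
force: [-0.7, -0.6, -0.2]
width: 0.27
gripper_force: 39.3
```

Call:
servo_tool([
  {"slide":[0,0,0.05],"dr":[0,0,0]},
  {"slide":[0,0,0.05],"dr":[0,0,0]},
  {"slide":[0,0,0],"dr":[0,0,0]},
  {"slide":[0,0,0],"dr":[0,0,0]},
  {"slide":[0,0,0],"dr":[0,0,0]},
  {"slide":[0,0,0],"dr":[0,0,0]},
  {"slide":[0,0,0],"dr":[0,0,0]},
  {"slide":[0,0,0],"dr":[0,0,0]},
])

```text
time: 12.15
ee_pos: [0.5656, 0.0843, 0.1653]
tcp_rot: [[0.0, 1.0, 0.016], [1.0, -0.0, 0.0], [0.0, 0.016, -1.0]]
force: [-0.4, -0.3, -1.1]
width: 0.262
gripper_force: 39.3
```

Call:
servo_tool([
  {"slide":[0,0,0.05],"dr":[0,0,0]},
  {"slide":[0,0,0],"dr":[0,0,0]},
  {"slide":[0,0,0.05],"dr":[0,0,0]},
  {"slide":[0,0,0],"dr":[0,0,0]},
  {"slide":[0,0,0],"dr":[0,0,0]},
  {"slide":[0,0,0],"dr":[0,0,0]},
  {"slide":[0,0,0],"dr":[0,0,0]},
  {"slide":[0,0,0],"dr":[0,0,0]},
])

```text
time: 12.95
ee_pos: [0.5656, 0.0844, 0.1644]
tcp_rot: [[-0.0, 1.0, 0.016], [1.0, 0.0, 0.0], [0.0, 0.016, -1.0]]
force: [-1.4, -0.2, 2.3]
width: 0.264
gripper_force: 39.6
```

Run:
```python
from h import *
a,K,T=cap('side'); s=r.sense()
print(blob(a,*RED,(335,140,375,195))[0], np.round(s['force'],1))
for z in(.177,.1805,.184): print(z,proj(K,T,[.5645,.0843,z]))
```

```text
[353.91525424 176.83050847] [-0.1 -0.2  2.8]
0.177 (np.float64(353.66838053567653), np.float64(178.093557250337))
0.1805 (np.float64(353.6901452164272), np.float64(176.95080135957306))
0.184 (np.float64(353.7119657603146), np.float64(175.8051123714014))
```

The pin is on the balls: contact is about 3 N and the knob's image height matches 0.1805. I'll release and lift.

Call:
servo_tool([
  {"slide":[0,0,0],"dr":[0,0,0]},
  {"slide":[0,0,0],"dr":[0,0,0]},
  {"slide":[0,0,0],"dr":[0,0,0]},
  {"slide":[0,0,0],"dr":[0,0,0]},
  {"slide":[0,0,0],"dr":[0,0,0]},
  {"slide":[0,0,-1],"dr":[0,0,0]},
  {"slide":[0,0,-2],"dr":[0,0,0]},
  {"slide":[0,0,-2],"dr":[0,0,0]},
], fingers=0.2)

```text
time: 13.8
ee_pos: [0.5646, 0.0844, 0.2153]
tcp_rot: [[-0.0, 1.0, 0.016], [1.0, 0.0, 0.0], [0.0, 0.016, -1.0]]
force: [-0.2, 0.4, 0.4]
width: 0.6
gripper_force: 0.0
```

Run:
```python
from h import *
a,K,T=cap('side'); s=r.sense()
c=blob(a,*RED,(335,130,375,195))[0];print(c, s['ee_pos'],np.round(s['force'],1),s['width'])
cv2.imwrite('pics/c6.png',cv2.resize(a[150:225,315:415],(800,600),interpolation=2))
```

```text
[353.36231884 176.55072464] [0.56672447 0.08494944 0.21880488] [1.1 0.1 1.9] 0.6001732551558638
```

View pics/c6.png

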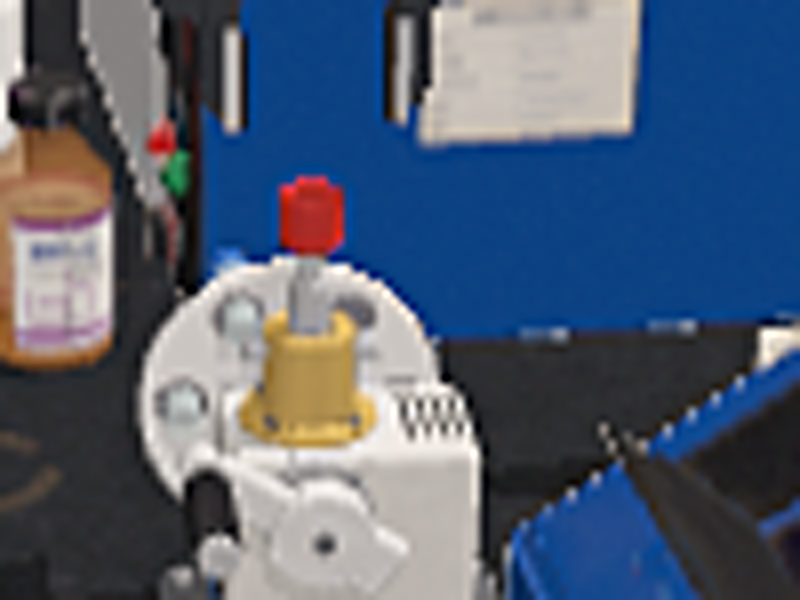

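The pin stands upright and waiting in the bush; its knob's centre matches the waiting height. The crank handle leans forward, with its black sleeve at about (205,500). I'll go over it.

Call:
servo_tool([
  {"slide":[-3,-1.5,0],"dr":[0.016,0,0]},
  {"slide":[-3,-1.5,0],"dr":[0,0,0]},
  {"slide":[-2.9,-1.8,0],"dr":[0,0,0]},
  {"slide":[0,0,2],"dr":[0,0,0]},
  {"slide":[0,0,2],"dr":[0,0,0]},
  {"slide":[0,0,2],"dr":[0,0,0]},
  {"slide":[0,0,0.5],"dr":[0,0,0]},
  {"slide":[0,0,0],"dr":[0,0,0]},
])

```text
time: 14.65
ee_pos: [0.5165, -0.0046, 0.1488]
tcp_rot: [[-0.0, 1.0, -0.001], [1.0, 0.0, 0.0], [0.0, -0.001, -1.0]]
force: [0.4, -0.4, 0.8]
width: 0.599
gripper_force: 0.0
```

```bash
python3 to.py .5175 -.005 .087
python3 - <<'E'
from h import *
a,K,T=cap('side')
cv2.imwrite('pics/c7.png',cv2.resize(a[170:245,305:405],(800,600),interpolation=2))
for y in(.0243,-.0267): print([np.round((np.array(proj(K,T,[.5645+50e-3*np.sin(t)+.05*(y-.0843),y,.08+.05*np.cos(t)]))-[305,170]+.5)*8) for t in(-1.2,-1.,-.85)])
E
```

```text
t 14.65 pos [ 0.5165 -0.0046  0.1488] need cm [-0.04  0.11  6.18] F [ 0.4 -0.4  0.8] w 0.599 g 0.0
dr [-0.0011 -0.      0.0002] q [ 0.15  0.57 -0.29  1.96  0.26  0.64 -0.3 ]
[array([276., 351.]), array([289., 328.]), array([302., 312.])]
[array([288., 421.]), array([301., 397.]), array([315., 380.])]
```

View pics/c7.png

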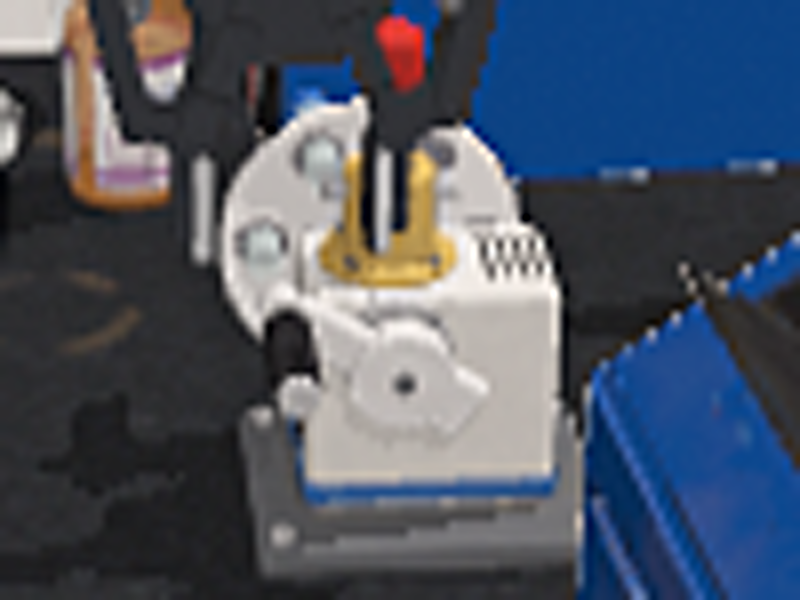

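The handle runs from (285,325) to its cap at (297,398), which fits a crank angle of about -1.0. The fingers at x≈202 and 383 straddle it. I'll descend and grip lightly.

Call:
servo_tool([
  {"slide":[0,0.1,1.5],"dr":[0,0,0]},
  {"slide":[0,0,1.5],"dr":[0,0,0]},
  {"slide":[0,0,1.5],"dr":[0,0,0]},
  {"slide":[0,0,1],"dr":[0,0,0]},
  {"slide":[0,0,0.6],"dr":[0,0,0]},
  {"slide":[0,0,0],"dr":[0,0,0]},
  {"slide":[0,0,0],"dr":[0,0,0]},
  {"slide":[0,0,0],"dr":[0,0,0]},
])

```text
time: 15.5
ee_pos: [0.5183, -0.0046, 0.0887]
tcp_rot: [[0.0, 1.0, 0.001], [1.0, -0.0, 0.0], [0.0, 0.001, -1.0]]
force: [0.2, 0.1, 0.9]
width: 0.602
gripper_force: 0.0
```

Call:
servo_tool([
  {"slide":[0,0,0],"dr":[0,0,0]},
  {"slide":[0,0,0],"dr":[0,0,0]},
  {"slide":[0,0,0],"dr":[0,0,0]},
  {"slide":[0,0,0],"dr":[0,0,0]},
  {"slide":[0,0,0],"dr":[0,0,0]},
  {"slide":[0,0,0],"dr":[0,0,0]},
  {"slide":[0,0,0],"dr":[0,0,0]},
  {"slide":[0,0,0],"dr":[0,0,0]},
], fingers=-0.9, newtons=20)

```text
time: 16.3
ee_pos: [0.5182, -0.0047, 0.0881]
tcp_rot: [[0.0, 1.0, 0.001], [1.0, -0.0, 0.0], [0.0, 0.001, -1.0]]
force: [2.9, -1.0, -0.3]
width: 0.202
gripper_force: 20.0
```

Call:
servo_tool([
  {"slide":[0,0.18,-0.26],"dr":[0,0,0]},
  {"slide":[-0.01,0.19,-0.25],"dr":[0,0,0]},
  {"slide":[-0.01,0.21,-0.23],"dr":[0,0,0]},
  {"slide":[-0.01,0.22,-0.22],"dr":[0,0,0]},
  {"slide":[-0.01,0.23,-0.21],"dr":[0,0,0]},
  {"slide":[-0.01,0.25,-0.19],"dr":[0,0,0]},
  {"slide":[-0.01,0.26,-0.17],"dr":[0,0,0]},
  {"slide":[0,0,0],"dr":[0,0,0]},
])

```text
time: 17.1
ee_pos: [0.5332, -0.0054, 0.1036]
tcp_rot: [[0.0, 1.0, -0.0], [1.0, -0.0, -0.0], [-0.0, -0.0, -1.0]]
force: [-0.1, -1.2, 1.3]
width: 0.208
gripper_force: 19.8
```

Call:
servo_tool([
  {"slide":[0,0.09,-0.05],"dr":[0,0,0]},
  {"slide":[0,0.09,-0.05],"dr":[0,0,0]},
  {"slide":[0,0.09,-0.05],"dr":[0,0,0]},
  {"slide":[0,0.09,-0.05],"dr":[0,0,0]},
  {"slide":[0,0.09,-0.05],"dr":[0,0,0]},
  {"slide":[0,0.09,-0.045],"dr":[0,0,0]},
  {"slide":[-0.02,0.09,-0.045],"dr":[0,0,0]},
  {"slide":[0,0,0],"dr":[0,0,0]},
])

```text
time: 17.9
ee_pos: [0.5396, -0.0058, 0.107]
tcp_rot: [[0.0, 1.0, 0.0], [1.0, -0.0, -0.0], [-0.0, 0.0, -1.0]]
force: [-3.5, -1.9, 5.9]
width: 0.203
gripper_force: 19.6
```

Call:
servo_tool([
  {"slide":[0,0.08,-0.07],"dr":[0,0,0]},
  {"slide":[0,0.09,-0.06],"dr":[0,0,0]},
  {"slide":[0,0.09,-0.06],"dr":[0,0,0]},
  {"slide":[0,0.09,-0.055],"dr":[0,0,0]},
  {"slide":[0,0.09,-0.05],"dr":[0,0,0]},
  {"slide":[0,0.09,-0.05],"dr":[0,0,0]},
  {"slide":[-0.02,0.09,-0.045],"dr":[0,0,0]},
  {"slide":[0,0,0],"dr":[0,0,0]},
])

```text
time: 18.7
ee_pos: [0.5461, -0.006, 0.1102]
tcp_rot: [[0.0, 1.0, 0.0], [1.0, -0.0, -0.0], [-0.0, 0.0, -1.0]]
force: [1.8, -3.5, -8.0]
width: 0.207
gripper_force: 19.8
```

Call:
servo_tool([
  {"slide":[0,0.1,0.03],"dr":[0,0,0]},
  {"slide":[0,0.1,0.01],"dr":[0,0,0]},
  {"slide":[0,0.1,-0.02],"dr":[0,0,0]},
  {"slide":[0,0.1,-0.02],"dr":[0,0,0]},
  {"slide":[0,0.1,-0.02],"dr":[0,0,0]},
  {"slide":[0,0.09,-0.02],"dr":[0,0,0]},
  {"slide":[-0.02,0.09,-0.02],"dr":[0,0,0]},
  {"slide":[0,0,0],"dr":[0,0,0]},
])

```text
time: 19.5
ee_pos: [0.5524, -0.0063, 0.1115]
tcp_rot: [[0.0, 1.0, -0.0], [1.0, -0.0, -0.001], [-0.001, -0.0, -1.0]]
force: [-0.9, -6.1, -2.7]
width: 0.206
gripper_force: 19.8
```

Call:
servo_tool([
  {"slide":[-0.03,0.1,0],"dr":[0,0,0]},
  {"slide":[-0.02,0.1,0],"dr":[0,0,0]},
  {"slide":[-0.02,0.1,0],"dr":[0,0,0]},
  {"slide":[-0.01,0.1,0],"dr":[0,0,0]},
  {"slide":[-0.01,0.1,-0.01],"dr":[0,0,0]},
  {"slide":[0,0.1,-0.01],"dr":[0,0,0]},
  {"slide":[0,0.1,0],"dr":[0,0,0]},
  {"slide":[0,0,0],"dr":[0,0,0]},
])

```text
time: 20.3
ee_pos: [0.5603, -0.0067, 0.1118]
tcp_rot: [[0.0, 1.0, 0.001], [1.0, -0.0, 0.0], [0.0, 0.001, -1.0]]
force: [-0.6, -3.3, 4.8]
width: 0.206
gripper_force: 20.3
```

Call:
servo_tool([
  {"slide":[-0.03,0.1,-0.03],"dr":[0,0,0]},
  {"slide":[-0.01,0.1,0],"dr":[0,0,0]},
  {"slide":[-0.01,0.1,0],"dr":[0,0,0]},
  {"slide":[-0.01,0.1,0],"dr":[0,0,0]},
  {"slide":[-0.01,0.1,0.01],"dr":[0,0,0]},
  {"slide":[0,0.1,0.01],"dr":[0,0,0]},
  {"slide":[0,0.1,0.01],"dr":[0,0,0]},
  {"slide":[0,0,0],"dr":[0,0,0]},
])

```text
time: 21.1
ee_pos: [0.567, -0.0071, 0.1116]
tcp_rot: [[-0.0, 1.0, 0.001], [1.0, 0.0, 0.0], [0.0, 0.001, -1.0]]
force: [0.3, -2.1, 4.5]
width: 0.205
gripper_force: 20.4
```

Call:
servo_tool([
  {"slide":[-0.02,0.1,-0.02],"dr":[0,0,0]},
  {"slide":[-0.01,0.1,0.01],"dr":[0,0,0]},
  {"slide":[-0.01,0.1,0.02],"dr":[0,0,0]},
  {"slide":[-0.01,0.1,0.02],"dr":[0,0,0]},
  {"slide":[-0.01,0.1,0.02],"dr":[0,0,0]},
  {"slide":[0,0.1,0.03],"dr":[0,0,0]},
  {"slide":[0,0.08,0.03],"dr":[0,0,0]},
  {"slide":[0,0,0],"dr":[0,0,0]},
])

```text
time: 21.9
ee_pos: [0.5736, -0.0075, 0.1103]
tcp_rot: [[-0.0, 1.0, 0.001], [1.0, 0.0, 0.001], [0.001, 0.001, -1.0]]
force: [-0.2, 1.7, 1.5]
width: 0.209
gripper_force: 20.3
```

Call:
servo_tool([
  {"slide":[0,0.1,0.03],"dr":[0,0,0]},
  {"slide":[0,0.1,0.03],"dr":[0,0,0]},
  {"slide":[0,0.1,0.03],"dr":[0,0,0]},
  {"slide":[-0.01,0.09,0.03],"dr":[0,0,0]},
  {"slide":[-0.01,0.09,0.04],"dr":[0,0,0]},
  {"slide":[0,0.09,0.04],"dr":[0,0,0]},
  {"slide":[0,0.09,0.04],"dr":[0,0,0]},
  {"slide":[0,0,0],"dr":[0,0,0]},
])

```text
time: 22.7
ee_pos: [0.5797, -0.0078, 0.1082]
tcp_rot: [[-0.0, 1.0, -0.0], [1.0, 0.0, 0.0], [0.0, -0.0, -1.0]]
force: [-2.7, 3.3, 6.3]
width: 0.201
gripper_force: 20.2
```

Call:
servo_tool([
  {"slide":[0,0.08,0.02],"dr":[0,0,0]},
  {"slide":[0,0.08,0.02],"dr":[0,0,0]},
  {"slide":[0,0.08,0.04],"dr":[0,0,0]},
  {"slide":[0,0,0],"dr":[0,0,0]},
  {"slide":[0,0,0],"dr":[0,0,0]},
  {"slide":[0,0,0],"dr":[0,0,0]},
  {"slide":[0,0,0],"dr":[0,0,0]},
  {"slide":[0,0,0],"dr":[0,0,0]},
])

```text
time: 23.5
ee_pos: [0.5814, -0.0079, 0.1074]
tcp_rot: [[-0.0, 1.0, -0.002], [1.0, 0.0, 0.0], [0.0, -0.002, -1.0]]
force: [-4.3, 4.4, 7.0]
width: 0.205
gripper_force: 20.1
```

Call:
servo_tool([
  {"slide":[0,0.08,0.03],"dr":[0,0,0]},
  {"slide":[0,0.08,0.03],"dr":[0,0,0]},
  {"slide":[0,0.06,0.02],"dr":[0,0,0]},
  {"slide":[0,0,0],"dr":[0,0,0]},
  {"slide":[0,0,0],"dr":[0,0,0]},
  {"slide":[0,0,0],"dr":[0,0,0]},
  {"slide":[0,0,0],"dr":[0,0,0]},
  {"slide":[0,0,0],"dr":[0,0,0]},
])

```text
time: 24.3
ee_pos: [0.583, -0.008, 0.1066]
tcp_rot: [[-0.0, 1.0, -0.003], [1.0, 0.0, -0.0], [-0.0, -0.003, -1.0]]
force: [-5.4, 3.0, 8.3]
width: 0.209
gripper_force: 20.0
```

Call:
servo_tool([
  {"slide":[0,-0.09,-0.05],"dr":[0,0,0]},
  {"slide":[0,-0.09,-0.05],"dr":[0,0,0]},
  {"slide":[0,-0.09,-0.05],"dr":[0,0,0]},
  {"slide":[0,0,0],"dr":[0,0,0]},
  {"slide":[0,0,0],"dr":[0,0,0]},
  {"slide":[0,0,0],"dr":[0,0,0]},
  {"slide":[0,0,0],"dr":[0,0,0]},
  {"slide":[0,0,0],"dr":[0,0,0]},
])

```text
time: 25.1
ee_pos: [0.581, -0.0079, 0.1077]
tcp_rot: [[-0.0, 1.0, -0.002], [1.0, 0.0, 0.0], [0.0, -0.002, -1.0]]
force: [-4.2, 3.7, 5.1]
width: 0.209
gripper_force: 19.9
```

Run:
```python
from h import *
a,K,T=cap('side'); s=r.sense(); p=s['ee_pos']; print(p,np.round(s['force'],1))
e=lambda t:proj(K,T,[.5645-.0055+.05*np.sin(t),-.0267,.08+.05*np.cos(t)])
for t in(.2,.3,.4,.5): print(t,np.round(e(t),1))
u=np.array(e(.4)).astype(int); c=cv2.cvtColor(a,cv2.COLOR_BGR2GRAY)[u[1]-9:u[1]+10,u[0]-10:u[0]+11]; print(u-[10,9]);print(c)
cv2.imwrite('pics/c8.png',cv2.resize(a[160:235,315:415],(800,600),interpolation=2))
```

```text
[ 0.58095065 -0.00790839  0.10766769] [-3.   5.   5.2]
0.2 [361.6 210.7]
0.3 [363.4 211. ]
0.4 [365.1 211.5]
0.5 [366.8 212.1]
[355 202]
[[ 56  40  38  51  50  48  43  29  28  45  99 221 170  12  29  43  46  48
   51  48  45]
 [178 124  40  48  44  41  71  35  41  37  33 136 174  10  69 135  65  41
   45  40  43]
 [190 127  36  41  43 156 173  31  46  32  42  69 182   7  82 185 107  38
  106  90  38]
 [145 103  34  44  43 176 190  26  37  29  32  28 145  10  80 190 114  34
  115 164  28]
 [231  89  35  43  42 174 189  21  35  34  27  23  66  16  79 189 113  30
  110 255  22]
 [229  81  36  45  56 172 188  18  36  35  29  28  19  20 111 187 113  29
   94 252  58]
 [173  65  37  43  64 181 187  15  30  41  30  25  20  22 122 188  90  33
   89 231  41]
 [153  59  38  47  63 185 187  14  22  33  78  48  11  14 120 189  64  31
  123 229  23]
 [170 112  32  42  61 186 187   4  44 193 161 158 118   3 116 188  69  32
  135 228  25]
 [174 110  26  41  61 186 161   6 123 185 168 168 164  81 109 186  70  30
  133 226  23]
 [175 173  22  38  58 185 145   6 166 166 162 160 172  82 137 181  64  26
  161 225  24]
 [174 184  95  26  51 183 140 125 173 160 157 159 173  54 146 175 136 100
  192 193  25]
 [173 176 169 132  78 177 136 147 177 161 156 166 146  15 145 172 179 176
  193 174  26]
 [175 175 178 175 132 172 131 141 176 169 168 174 169  35 132 155 190 188
  193 174  24]
 [142 161 178 179 156 159 132 165 172 172 171 173 175 170 178 179 187 186
  193 174  24]
 [ 83  98 182 178 173 168 164 165 171 171 170 170 183 188 186 185 185 186
  193 171  26]
 [ 54  78 182 176 175 170 172 181 169 170 170 169 185 184 183 183 185 185
  193 169  25]
 [145 161 177 174 183 168 179 188 168 168 182 181 184 182 183 183 185 185
  192 134  22]
 [182 187 186 184 183 178 184 184 165 167 185 184 182 180 182 183 183 184
  192 194  77]]
```

View pics/c8.png

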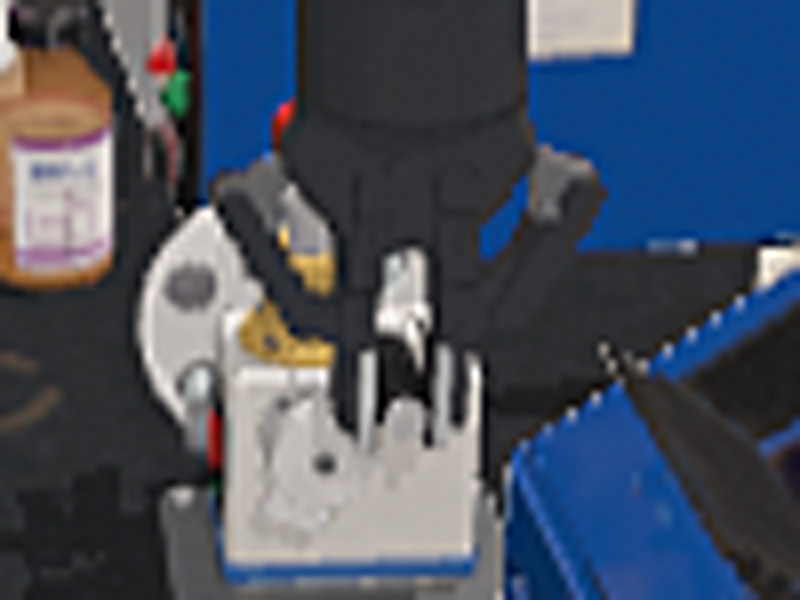

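The handle cap at (407,425) agrees with the tool at θ≈0.43, so the handle moves with the tool. The resistance springs back, so the crank has reached the stop. I'll back off into the play.

Call:
servo_tool([
  {"slide":[0,-0.09,-0.02],"dr":[0,0,0]},
  {"slide":[0,-0.09,-0.03],"dr":[0,0,0]},
  {"slide":[0,-0.09,-0.03],"dr":[0,0,0]},
  {"slide":[0,-0.05,-0.02],"dr":[0,0,0]},
  {"slide":[0,0,0],"dr":[0,0,0]},
  {"slide":[0,0,0],"dr":[0,0,0]},
  {"slide":[0,0,0],"dr":[0,0,0]},
  {"slide":[0,0,0],"dr":[0,0,0]},
])

```text
time: 25.95
ee_pos: [0.5786, -0.0078, 0.1087]
tcp_rot: [[-0.0, 1.0, 0.0], [1.0, 0.0, 0.001], [0.001, 0.0, -1.0]]
force: [-2.2, 5.0, 1.9]
width: 0.206
gripper_force: 20.0
```

Call:
servo_tool([
  {"slide":[0,-0.09,-0.03],"dr":[0,0,0]},
  {"slide":[0,-0.09,-0.03],"dr":[0,0,0]},
  {"slide":[0,-0.09,-0.03],"dr":[0,0,0]},
  {"slide":[0.02,-0.03,-0.01],"dr":[0,0,0]},
  {"slide":[0,0,0],"dr":[0,0,0]},
  {"slide":[0,0,0],"dr":[0,0,0]},
  {"slide":[0,0,0],"dr":[0,0,0]},
  {"slide":[0,0,0],"dr":[0,0,0]},
])

```text
time: 26.75
ee_pos: [0.5761, -0.0077, 0.1097]
tcp_rot: [[-0.0, 1.0, 0.001], [1.0, 0.0, 0.001], [0.001, 0.001, -1.0]]
force: [0.1, 5.3, 0.3]
width: 0.203
gripper_force: 20.1
```

Call:
servo_tool([
  {"slide":[0.02,-0.09,-0.03],"dr":[0,0,0]},
  {"slide":[0.02,-0.09,-0.03],"dr":[0,0,0]},
  {"slide":[0.01,-0.09,-0.03],"dr":[0,0,0]},
  {"slide":[0,-0.1,-0.03],"dr":[0,0,0]},
  {"slide":[0,-0.1,-0.02],"dr":[0,0,0]},
  {"slide":[0,-0.1,-0.02],"dr":[0,0,0]},
  {"slide":[0,-0.1,-0.02],"dr":[0,0,0]},
  {"slide":[0,0,0],"dr":[0,0,0]},
])

```text
time: 27.55
ee_pos: [0.5687, -0.0073, 0.1115]
tcp_rot: [[-0.0, 1.0, -0.0], [1.0, 0.0, 0.0], [0.0, -0.0, -1.0]]
force: [1.3, 5.5, -1.0]
width: 0.207
gripper_force: 20.0
```

Call:
servo_tool([
  {"slide":[0.02,-0.1,-0.01],"dr":[0,0,0]},
  {"slide":[0.02,-0.1,-0.01],"dr":[0,0,0]},
  {"slide":[0.02,-0.1,-0.01],"dr":[0,0,0]},
  {"slide":[0,-0.1,0],"dr":[0,0,0]},
  {"slide":[0,-0.1,0],"dr":[0,0,0]},
  {"slide":[0,0,0],"dr":[0,0,0]},
  {"slide":[0,0,0],"dr":[0,0,0]},
  {"slide":[0,0,0],"dr":[0,0,0]},
])

```text
time: 28.35
ee_pos: [0.5638, -0.007, 0.112]
tcp_rot: [[0.0, 1.0, -0.0], [1.0, -0.0, -0.0], [-0.0, -0.0, -1.0]]
force: [0.1, 4.7, -0.7]
width: 0.203
gripper_force: 20.1
```

Call:
servo_tool([
  {"slide":[0.02,-0.1,0],"dr":[0,0,0]},
  {"slide":[0.02,-0.1,0],"dr":[0,0,0]},
  {"slide":[0,-0.1,0],"dr":[0,0,0]},
  {"slide":[0,-0.1,0],"dr":[0,0,0]},
  {"slide":[0,-0.1,0],"dr":[0,0,0]},
  {"slide":[0,0,0],"dr":[0,0,0]},
  {"slide":[0,0,0],"dr":[0,0,0]},
  {"slide":[0,0,0],"dr":[0,0,0]},
])

```text
time: 29.15
ee_pos: [0.5586, -0.0068, 0.112]
tcp_rot: [[0.0, 1.0, -0.0], [1.0, -0.0, -0.0], [-0.0, -0.0, -1.0]]
force: [0.3, 2.4, 2.7]
width: 0.203
gripper_force: 20.2
```

Call:
servo_tool([
  {"slide":[0.02,0.16,-0.02],"dr":[0,0,0]},
  {"slide":[0.01,0.16,0],"dr":[0,0,0]},
  {"slide":[0,0.16,0.01],"dr":[0,0,0]},
  {"slide":[0,0.16,0.02],"dr":[0,0,0]},
  {"slide":[0,0.16,0.02],"dr":[0,0,0]},
  {"slide":[-0.01,0.16,0.03],"dr":[0,0,0]},
  {"slide":[-0.01,0.16,0.04],"dr":[0,0,0]},
  {"slide":[0,0,0],"dr":[0,0,0]},
])

```text
time: 29.95
ee_pos: [0.5708, -0.0073, 0.111]
tcp_rot: [[0.001, 1.0, 0.001], [1.0, -0.001, -0.001], [-0.001, 0.001, -1.0]]
force: [0.2, -2.2, 2.1]
width: 0.205
gripper_force: 20.2
```

Call:
servo_tool([
  {"slide":[0,0.1,0.03],"dr":[0,0,0]},
  {"slide":[0,0.1,0.03],"dr":[0,0,0]},
  {"slide":[0,0.1,0.03],"dr":[0,0,0]},
  {"slide":[0,0.1,0.035],"dr":[0,0,0]},
  {"slide":[-0.01,0.1,0.035],"dr":[0,0,0]},
  {"slide":[-0.01,0.1,0.035],"dr":[0,0,0]},
  {"slide":[0,0,0],"dr":[0,0,0]},
  {"slide":[0,0,0],"dr":[0,0,0]},
])

```text
time: 30.75
ee_pos: [0.5765, -0.0075, 0.1093]
tcp_rot: [[0.001, 1.0, 0.001], [1.0, -0.001, -0.001], [-0.001, 0.001, -1.0]]
force: [-0.6, -5.1, 4.6]
width: 0.204
gripper_force: 20.4
```

Call:
servo_tool([
  {"slide":[-0.03,0.1,0],"dr":[0,0,0]},
  {"slide":[-0.01,0.1,0.02],"dr":[0,0,0]},
  {"slide":[-0.01,0.1,0.03],"dr":[0,0,0]},
  {"slide":[0,0.1,0.04],"dr":[0,0,0]},
  {"slide":[0,0.1,0.04],"dr":[0,0,0]},
  {"slide":[0,0,0],"dr":[0,0,0]},
  {"slide":[0,0,0],"dr":[0,0,0]},
  {"slide":[0,0,0],"dr":[0,0,0]},
])

```text
time: 31.55
ee_pos: [0.5802, -0.0077, 0.1079]
tcp_rot: [[0.0, 1.0, -0.002], [1.0, -0.0, -0.001], [-0.001, -0.002, -1.0]]
force: [-2.4, -4.0, 7.5]
width: 0.204
gripper_force: 20.2
```

Call:
servo_tool([
  {"slide":[-0.02,0.09,0.01],"dr":[0,0,0]},
  {"slide":[-0.01,0.09,0.02],"dr":[0,0,0]},
  {"slide":[-0.01,0.09,0.04],"dr":[0,0,0]},
  {"slide":[0,0.08,0.05],"dr":[0,0,0]},
  {"slide":[0,0,0],"dr":[0,0,0]},
  {"slide":[0,0,0],"dr":[0,0,0]},
  {"slide":[0,0,0],"dr":[0,0,0]},
  {"slide":[0,0,0],"dr":[0,0,0]},
])

```text
time: 32.35
ee_pos: [0.5828, -0.0078, 0.1067]
tcp_rot: [[-0.0, 1.0, -0.003], [1.0, 0.0, -0.001], [-0.001, -0.003, -1.0]]
force: [-4.8, -3.0, 9.1]
width: 0.203
gripper_force: 20.1
```

Run:
```python
from h import *
s=r.sense(); print(np.round(s['force'],1),np.round(s['wrist_torque'],2),np.round(s['joint_torque'],1))
a,K,T=cap('side'); 
try: print(blob(a,*RED,(340,160,375,190)))
except Exception as e: print(e)
t,K,T=cap('top')
try: print(blob(t,*RED,(285,150,315,185)))
except Exception as e: print(e)
print(np.round(proj(K,T,[.5645,.0843,.1805]),1))
```

```text
[-4.8 -3.   9.1] [-0.62  0.98 -0.19] [ -2.  -49.6  -4.6 -14.4  -0.2  -1.7   0.2]
(array([350.15384615, 175.07692308]), array([349, 173,   4,   6,  13], dtype=int32))
(array([296.62295082, 166.13114754]), array([292, 162,   9,  10,  61], dtype=int32))
[296.9 165.5]
```

```bash
cat > k.py <<'E'
from h import *
def knob():
    c=[blob(cap('top')[0],*RED,(285,150,315,185))[0] for _ in range(3)]; return np.round(np.mean(c,0),2)
if __name__=='__main__':
    s=r.sense(); print(knob(),np.round(s['time'],2),np.round(s['force'],1))
E
python3 k.py
```

```text
[296.62 166.13] 32.45 [-4.9 -2.2  9.6]
```

Call:
servo_tool([
  {"slide":[0,-0.16,-0.07],"dr":[0,0,0]},
  {"slide":[0,-0.16,-0.06],"dr":[0,0,0]},
  {"slide":[0.01,-0.16,-0.05],"dr":[0,0,0]},
  {"slide":[0.01,-0.16,-0.04],"dr":[0,0,0]},
  {"slide":[0.01,-0.16,-0.03],"dr":[0,0,0]},
  {"slide":[0.01,-0.16,-0.03],"dr":[0,0,0]},
  {"slide":[0,0,0],"dr":[0,0,0]},
  {"slide":[0,0,0],"dr":[0,0,0]},
])

```text
time: 33.4
ee_pos: [0.5756, -0.0075, 0.1096]
tcp_rot: [[0.0, 1.0, 0.001], [1.0, -0.0, -0.0], [-0.0, 0.001, -1.0]]
force: [0.9, -3.9, 5.5]
width: 0.204
gripper_force: 20.6
```

```bash
python3 k.py
```

```text
[296.72 166.04] 33.4 [ 0.9 -3.9  5.5]
```

Call:
servo_tool([
  {"slide":[0.02,-0.22,-0.1],"dr":[0,0,0]},
  {"slide":[0.02,-0.22,-0.07],"dr":[0,0,0]},
  {"slide":[0.02,-0.22,-0.05],"dr":[0,0,0]},
  {"slide":[0.02,-0.22,-0.04],"dr":[0,0,0]},
  {"slide":[0.02,-0.22,-0.03],"dr":[0,0,0]},
  {"slide":[0.02,-0.22,-0.01],"dr":[0,0,0]},
  {"slide":[0.01,-0.22,0],"dr":[0,0,0]},
  {"slide":[0,-0.22,0],"dr":[0,0,0]},
])

```text
time: 34.35
ee_pos: [0.5565, -0.0065, 0.1119]
tcp_rot: [[0.0, 1.0, -0.001], [1.0, -0.0, -0.001], [-0.001, -0.001, -1.0]]
force: [0.2, -5.4, -0.1]
width: 0.202
gripper_force: 20.3
```

Call:
servo_tool([
  {"slide":[0,-0.1,0.01],"dr":[0,0,0]},
  {"slide":[0,-0.1,0.01],"dr":[0,0,0]},
  {"slide":[0,-0.1,0.01],"dr":[0,0,0]},
  {"slide":[0,-0.1,0.02],"dr":[0,0,0]},
  {"slide":[0,-0.1,0.02],"dr":[0,0,0]},
  {"slide":[0,0,0],"dr":[0,0,0]},
  {"slide":[0,0,0],"dr":[0,0,0]},
  {"slide":[0,0,0],"dr":[0,0,0]},
])

```text
time: 35.15
ee_pos: [0.5526, -0.0063, 0.1114]
tcp_rot: [[0.0, 1.0, 0.0], [1.0, -0.0, -0.0], [-0.0, 0.0, -1.0]]
force: [1.8, -5.7, 0.4]
width: 0.203
gripper_force: 20.5
```

Call:
servo_tool([
  {"slide":[0.02,-0.1,0.02],"dr":[0,0,0]},
  {"slide":[0.02,-0.1,0.02],"dr":[0,0,0]},
  {"slide":[0,-0.1,0.02],"dr":[0,0,0]},
  {"slide":[0,-0.1,0.02],"dr":[0,0,0]},
  {"slide":[0,0,0],"dr":[0,0,0]},
  {"slide":[0,0,0],"dr":[0,0,0]},
  {"slide":[0,0,0],"dr":[0,0,0]},
  {"slide":[0,0,0],"dr":[0,0,0]},
])

```text
time: 35.95
ee_pos: [0.55, -0.0061, 0.1109]
tcp_rot: [[0.001, 1.0, 0.003], [1.0, -0.001, -0.0], [-0.0, 0.003, -1.0]]
force: [4.7, -5.8, 0.0]
width: 0.207
gripper_force: 20.8
```

The crank now meets a stop on this side too, at about -0.14, where it turned freely before. So the nose is in the hole, with play from about -0.14 to +0.35. I'll centre the crank at about 0.1 and let go.

Call:
servo_tool([
  {"slide":[-0.02,0.26,-0.04],"dr":[0,0,0]},
  {"slide":[-0.02,0.26,-0.03],"dr":[0,0,0]},
  {"slide":[-0.02,0.26,-0.02],"dr":[0,0,0]},
  {"slide":[-0.02,0.26,0],"dr":[0,0,0]},
  {"slide":[-0.01,0.26,0],"dr":[0,0,0]},
  {"slide":[-0.01,0.26,0],"dr":[0,0,0]},
  {"slide":[0,0,0],"dr":[0,0,0]},
  {"slide":[0,0,0],"dr":[0,0,0]},
])

```text
time: 36.75
ee_pos: [0.5638, -0.0068, 0.1118]
tcp_rot: [[0.0, 1.0, -0.0], [1.0, -0.0, -0.001], [-0.001, -0.0, -1.0]]
force: [-0.9, -5.4, 4.8]
width: 0.201
gripper_force: 20.4
```

Call:
servo_tool([
  {"slide":[0,0,0],"dr":[0,0,0]},
  {"slide":[0,0,0],"dr":[0,0,0]},
  {"slide":[0,0,0],"dr":[0,0,0]},
  {"slide":[0,0,-1],"dr":[0,0,0]},
  {"slide":[0,0,-2.5],"dr":[0,0,0]},
  {"slide":[0,0,-3],"dr":[0,0,0]},
  {"slide":[0,0,-3],"dr":[0,0,0]},
  {"slide":[0,0,-2],"dr":[0,0,0]},
], fingers=0)

```text
time: 37.55
ee_pos: [0.5647, -0.0058, 0.2295]
tcp_rot: [[-0.001, 1.0, 0.003], [1.0, 0.001, 0.001], [0.001, 0.003, -1.0]]
force: [-0.1, 0.1, -0.6]
width: 0.499
gripper_force: 0.0
```

```bash
python3 to.py .5645 .0843 .215; python3 k.py
```

```text
t 37.55 pos [ 0.5647 -0.0058  0.2295] need cm [ 9.01 -0.02  1.46] F [-0.1  0.1 -0.6] w 0.499 g 0.0
dr [ 0.003  -0.0006  0.0006] q [ 0.18  0.52 -0.33  1.76  0.21  0.89 -0.24]
[296.67 165.12] 37.55 [-0.1  0.1 -0.6]
```

Call:
servo_tool([
  {"slide":[3,0,0],"dr":[0.003,0,0]},
  {"slide":[3,0,0],"dr":[0,0,0]},
  {"slide":[3.05,0,0],"dr":[0,0,0]},
  {"slide":[0,0,0.7],"dr":[0,0,0]},
  {"slide":[0,0,0.7],"dr":[0,0,0]},
  {"slide":[0,0,0.5],"dr":[0,0,0]},
  {"slide":[0,0,0.4],"dr":[0,0,0]},
  {"slide":[0,0,0],"dr":[0,0,0]},
], fingers=-1)

```text
time: 38.5
ee_pos: [0.5634, 0.0827, 0.2027]
tcp_rot: [[0.002, 1.0, -0.005], [1.0, -0.002, -0.001], [-0.001, -0.005, -1.0]]
force: [0.1, 0.3, 0.2]
width: -0.001
gripper_force: 0.0
```

```bash
python3 to.py .565 .0845 .1915
```

```text
t 38.5 pos [0.5634 0.0827 0.2027] need cm [0.18 0.16 1.12] F [0.1 0.3 0.2] w -0.001 g 0.0
dr [-0.0047  0.0008 -0.0018] q [ 0.01  0.56 -0.32  1.77  0.23  0.85 -0.41]
```

Call:
servo_tool([
  {"slide":[0.1,0.1,0.3],"dr":[0,0,0]},
  {"slide":[0,0,0.3],"dr":[0,0,0]},
  {"slide":[0,0,0.2],"dr":[0,0,0]},
  {"slide":[0,0,0.1],"dr":[0,0,0]},
  {"slide":[0,0,0.1],"dr":[0,0,0]},
  {"slide":[0,0,0.1],"dr":[0,0,0]},
  {"slide":[0,0,0.1],"dr":[0,0,0]},
  {"slide":[0,0,0],"dr":[0,0,0]},
])

```text
time: 39.3
ee_pos: [0.5648, 0.085, 0.1916]
tcp_rot: [[-0.0, 1.0, -0.003], [1.0, 0.0, -0.0], [-0.0, -0.003, -1.0]]
force: [-0.2, 0.0, -0.3]
width: 0.001
gripper_force: 0.0
```

Contact should come at about 0.1915, so I'll press in 1 mm steps.

Call:
servo_tool([
  {"slide":[0,0,0.1],"dr":[0,0,0]},
  {"slide":[0,0,0.1],"dr":[0,0,0]},
  {"slide":[0,0,0.1],"dr":[0,0,0]},
  {"slide":[0,0,0],"dr":[0,0,0]},
  {"slide":[0,0,0],"dr":[0,0,0]},
  {"slide":[0,0,0],"dr":[0,0,0]},
  {"slide":[0,0,0],"dr":[0,0,0]},
  {"slide":[0,0,0],"dr":[0,0,0]},
])

```text
time: 40.1
ee_pos: [0.565, 0.0851, 0.1889]
tcp_rot: [[-0.0, 1.0, -0.003], [1.0, 0.0, 0.0], [0.0, -0.003, -1.0]]
force: [-1.0, 0.3, 3.5]
width: -0.0
gripper_force: 2.0
```

Call:
servo_tool([
  {"slide":[0,0,0.1],"dr":[0,0,0]},
  {"slide":[0,0,0.1],"dr":[0,0,0]},
  {"slide":[0,0,0.1],"dr":[0,0,0]},
  {"slide":[0,0,0],"dr":[0,0,0]},
  {"slide":[0,0,0],"dr":[0,0,0]},
  {"slide":[0,0,0],"dr":[0,0,0]},
  {"slide":[0,0,0],"dr":[0,0,0]},
  {"slide":[0,0,0],"dr":[0,0,0]},
])

```text
time: 40.9
ee_pos: [0.5648, 0.085, 0.1856]
tcp_rot: [[0.0, 1.0, -0.003], [1.0, -0.0, -0.0], [-0.0, -0.003, -1.0]]
force: [-0.6, 0.2, 0.8]
width: 0.005
gripper_force: 0.0
```

Call:
servo_tool([
  {"slide":[0,0,0.15],"dr":[0,0,0]},
  {"slide":[0,0,0.15],"dr":[0,0,0]},
  {"slide":[0,0,0.15],"dr":[0,0,0]},
  {"slide":[0,0,0.15],"dr":[0,0,0]},
  {"slide":[0,0,0.1],"dr":[0,0,0]},
  {"slide":[0,0,0],"dr":[0,0,0]},
  {"slide":[0,0,0],"dr":[0,0,0]},
  {"slide":[0,0,0],"dr":[0,0,0]},
])

```text
time: 41.7
ee_pos: [0.5648, 0.085, 0.1785]
tcp_rot: [[0.0, 1.0, -0.003], [1.0, -0.0, -0.0], [-0.0, -0.003, -1.0]]
force: [0.5, 0.3, -0.0]
width: -0.0
gripper_force: 0.0
```

Run:
```python
from h import *
a,K,T=cap('side'); print(blob(a,*RED,(335,165,375,200))[0],r.sense()['ee_pos'],r.sense()['force'])
for z in(.150,.160,.165,.17,.175): print(z,np.round(proj(K,T,[.5648,.0845,z]),1))
```

```text
[353.39622642 181.54716981] [0.56480617 0.08501974 0.17857571] [ 0.39760035 -0.61630479  0.28128935]
0.15 [353.6 186.8]
0.16 [353.7 183.6]
0.165 [353.7 182. ]
0.17 [353.7 180.3]
0.175 [353.7 178.7]
```

Call:
servo_tool([
  {"slide":[0,0,0.2],"dr":[0,0,0]},
  {"slide":[0,0,0.2],"dr":[0,0,0]},
  {"slide":[0,0,0.2],"dr":[0,0,0]},
  {"slide":[0,0,0.2],"dr":[0,0,0]},
  {"slide":[0,0,0.2],"dr":[0,0,0]},
  {"slide":[0,0,0.2],"dr":[0,0,0]},
  {"slide":[0,0,0],"dr":[0,0,0]},
  {"slide":[0,0,0],"dr":[0,0,0]},
])

```text
time: 42.55
ee_pos: [0.5646, 0.085, 0.1664]
tcp_rot: [[-0.0, 1.0, -0.004], [1.0, 0.0, -0.0], [-0.0, -0.004, -1.0]]
force: [0.4, 0.4, -0.2]
width: -0.003
gripper_force: 0.0
```

Call:
servo_tool([
  {"slide":[0,0,0.1],"dr":[0,0,0]},
  {"slide":[0,0,0.1],"dr":[0,0,0]},
  {"slide":[0,0,0.1],"dr":[0,0,0]},
  {"slide":[0,0,0.1],"dr":[0,0,0]},
  {"slide":[0,0,0],"dr":[0,0,0]},
  {"slide":[0,0,0],"dr":[0,0,0]},
  {"slide":[0,0,0],"dr":[0,0,0]},
  {"slide":[0,0,0],"dr":[0,0,0]},
])

```text
time: 43.35
ee_pos: [0.5648, 0.0851, 0.1627]
tcp_rot: [[-0.0, 1.0, -0.003], [1.0, 0.0, 0.0], [0.0, -0.003, -1.0]]
force: [0.6, -0.1, 0.2]
width: 0.001
gripper_force: 0.0
```

Call:
servo_tool([
  {"slide":[0,0,0.08],"dr":[0,0,0]},
  {"slide":[0,0,0.08],"dr":[0,0,0]},
  {"slide":[0,0,0.08],"dr":[0,0,0]},
  {"slide":[0,0,0],"dr":[0,0,0]},
  {"slide":[0,0,0],"dr":[0,0,0]},
  {"slide":[0,0,0],"dr":[0,0,0]},
  {"slide":[0,0,0],"dr":[0,0,0]},
  {"slide":[0,0,0],"dr":[0,0,0]},
])

```text
time: 44.15
ee_pos: [0.5649, 0.085, 0.1611]
tcp_rot: [[0.0, 1.0, -0.002], [1.0, -0.0, -0.0], [-0.0, -0.002, -1.0]]
force: [-2.0, -1.1, 7.5]
width: 0.0
gripper_force: 3.2
```

Run:
```python
from h import *
a,K,T=cap('side'); print(blob(a,*RED,(335,165,375,200)),r.sense()['ee_pos'],r.sense()['force'])
for z in(.148,.150,.152): print(z,np.round(proj(K,T,[.5648,.0845,z]),1))
```

```text
(array([353.28846154, 187.53846154]), array([350, 184,   8,   8,  52], dtype=int32)) [0.56490473 0.08504399 0.16110894] [-1.55284733 -0.59008443  6.22351022]
0.148 [353.6 187.4]
0.15 [353.6 186.8]
0.152 [353.6 186.1]
```

The knob is seated: TCP at 0.161, light contact force, image height correct. I'll retreat.

Call:
servo_tool([
  {"slide":[0,0,-0.5],"dr":[0,0,0]},
  {"slide":[0,0,-1],"dr":[0,0,0]},
  {"slide":[0,0,-2],"dr":[0,0,0]},
  {"slide":[0,0,-3],"dr":[0,0,0]},
  {"slide":[0,0,-2],"dr":[0,0,0]},
  {"slide":[0,0,0],"dr":[0,0,0]},
  {"slide":[0,0,0],"dr":[0,0,0]},
  {"slide":[0,0,0],"dr":[0,0,0]},
])

```text
time: 45.0
ee_pos: [0.5643, 0.0847, 0.2444]
tcp_rot: [[0.0, 1.0, -0.005], [1.0, -0.0, -0.0], [-0.0, -0.005, -1.0]]
force: [-0.4, 0.3, 0.1]
width: 0.002
gripper_force: 0.0
```

Run:
```python
from h import *
a,K,T=cap('side'); c=blob(a,*RED,(335,165,375,200)); print(c[0],r.sense()['ee_pos'],np.round(r.sense()['force'],1))
if c[0][1]>186: print(r.close_job())
```

```text
[353.34328358 186.55223881] [0.56426723 0.08475777 0.24422922] [ 0.4 -0.2  0.1]
the job is handed in; nothing more can be done
None
```

The locking pin is home through the shaft with its knob on the bush, the arm is clear, and I handed the job in at about 45 s; no pass/fail verdict came back.

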